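# Latch a tempeh box down on the marking stage and stamp it

### The job

Take the red-lidded tempeh box out of the tray, where only its two overhanging lid ends leave room for fingers, set it down upright on the green board and let go, then take it again by its other two sides, the ones that stay free at the marking station. Put it on the sprung stage of the blue marking station with its lid ends towards the two latch posts, push it down gently, by feel and without ramming it, until both orange catches snap over the lid ends and hold it on their own, then let go and push the yellow plunger down to its stop and let it spring back up. Leave the box latched and do not disturb anything else.

Things in the scene. Friction and masses are not known exactly. Their poses are not given: they have to be found in the camera images.
- box_red_c (a point): Tempeh box, upright, 45 mm high: cream body 50 (x) x 46 (y) mm under a red lid 62 (x) x 46 (y) x 6 mm that overhangs 6 mm at each x end. 0.11 to 0.23 kg. This point: its centre, 22.5 mm below the lid's top; x along the 62 mm length, z up. The box to load; it is in one of the tray's three places, where only its x ends leave room for fingers.
- box_white_a_c (a point): Tempeh box, upright, 45 mm high: cream body 50 (x) x 46 (y) mm under a white lid 62 (x) x 46 (y) x 6 mm that overhangs 6 mm at each x end. 0.11 to 0.23 kg. This point: its centre, 22.5 mm below the lid's top; x along the 62 mm length, z up. Bystander in the tray.
- box_white_b_c (a point): Tempeh box, upright, 45 mm high: cream body 50 (x) x 46 (y) mm under a white lid 62 (x) x 46 (y) x 6 mm that overhangs 6 mm at each x end. 0.11 to 0.23 kg. This point: its centre, 22.5 mm below the lid's top; x along the 62 mm length, z up. Bystander in the tray.
- board_top (a point): Green plastic board, 130 x 130 x 12 mm, fixed. This point is the centre of its top face; x and y run along its edges.
- stage_top (a point): Centre of the top of the sprung stage: black-topped aluminium plate 48 (x) x 44 (y) mm, 54 mm above the table while up; moves with it. x points from one latch post to the other (the box may go either way round), z up. Beside its y sides, within 50 mm of its centre, all is free down to 20 mm above the table.
- station: Blue marking station, fixed, base 130 (x) x 200 (y) x 20 mm; origin on the table under the stage's centre, axes as the stage's. Plunger at y = -110 mm. Two aluminium latch posts at +x and -x: inner faces 33 mm from the stage's centre (2 mm beside each lid end), flared, 101 to 116 mm high; no room for fingers there.
- stage (a joint): How far the stage is down, m (0 up). Orange sprung catches in the posts slope on top: a lid end pushes them back going down, then they snap over it. They do so at a depth that differs from run to run (9 to 25 mm); about 2.5 mm below, ledges stop the lid hard: press slowly. Push back: 3 N up, to 10 N deepest, plus under 6 N from the catches. 0.008 or more with the box untouched: latched.
- plunger_top (a point): Centre of the top of the yellow round plunger head, 38 mm across, on the blue station 110 mm from the stage's centre towards the station's -y; 85 mm above the table when up. Moves with it.
- plunger (a joint): How far the plunger is pressed, m: 0 up, 0.014 at its stop. The spring takes about 3 N to start and 8 N at the stop, and returns it.
- tray: Wooden tray, fixed, floor 130 (x) x 190 (y) mm, 10 mm high, with three places for boxes at y = -56, 0 and +56 mm, x ends open; thin dividers 35 mm above the table between the boxes, side rails 20 mm high. Origin under its centre, on the table.
- bowl: Bystander: steel bowl, 110 mm across, 45 mm high; origin under its centre.
- jar: Bystander: jar, 60 mm across, 80 mm high; origin under its centre.
- bottle: Bystander: green bottle, 60 mm across, 110 mm high; origin under its centre.
- brush: Bystander: hand brush lying on the table; origin under its middle.
- cup: Bystander: blue cup, 70 mm across, 80 mm high; origin under its centre.
Not all that is in view belongs to the job. Of the things shaped like the station, the blue one is meant.

How it is judged:
On the way, in this order (a step that is already met when the one before it is completed fails the run):
1. the red-lidded box stands upright on the green board, let go (x of box_red_c in the frame of board_top between -0.065 and 0.065 m and y of box_red_c in the frame of board_top between -0.065 and 0.065 m and z of box_red_c in the frame of board_top between 0.018 and 0.027 m and angle between box_red_c's own z axis and vertical below 0.12 rad and contact force between box_red and the fingers below 0.05 N), for 0.2 s.
2. the box is latched down on the stage (stage 8 mm or more down) with the fingers off it (value of joint stage above 0.008 m and horizontal distance between box_red_c and stage_top below 0.009 m and z of box_red_c in the frame of stage_top between 0.018 and 0.027 m and angle between box_red_c's own z axis and vertical below 0.12 rad and angle between the x axis of box_red_c and the x axis of stage_top, either way round below 0.15 rad and contact force between box_red and the fingers below 0.05 N), for 0.3 s.
3. the plunger is at its stop (12 mm or more down) (value of joint plunger above 0.012 m and value of joint stage above 0.008 m), for 0.05 s.
At the end, for the whole second after the job is handed in: The red-lidded box sits upright on the stage within 9 mm of its centre and 0.15 rad of its direction, level within 0.12 rad, at rest and latched with the stage 8 mm or more down, and the plunger is back up (under 3 mm) (value of joint stage above 0.008 m and horizontal distance between box_red_c and stage_top below 0.009 m and z of box_red_c in the frame of stage_top between 0.018 and 0.027 m and angle between box_red_c's own z axis and vertical below 0.12 rad and angle between the x axis of box_red_c and the x axis of stage_top, either way round below 0.15 rad and value of joint plunger below 0.003 m and linear speed of box_red below 0.02 m/s); the robot touches nothing.
It fails at once if the box is rammed onto the station (over 40 N between them while the fingers are on the box) (contact force between box_red and station above 40 N and contact force between box_red and the fingers above 0.5 N).
It fails at once if a white-lidded box is moved by more than 30 mm (distance of any of box_white_a_c, box_white_b_c from where it was at the start of the episode above 0.03 m).
It fails at once if the bowl, jar, bottle, brush or cup is moved by more than 30 mm (distance of any of bowl, jar, bottle, brush, cup from where it was at the start of the episode above 0.03 m).
It also fails if it takes over 72 s, if anything falls off the work surface, if the arm or the gripper's body presses on something with over 40 N, if the wrist force passes 120 N, or if a joint passes its speed limit or range.

### The arm

A 6-joint arm with a two-finger parallel gripper is mounted at the origin on the work surface. World frame = base frame: x ahead of the robot, y to its left, z up, the work surface at z = 0. Lengths are in m, angles in rad, forces in N, time in s.
With the tool pointing down it reaches from about 0.275 to 0.725 m from the base axis. Payload 5.6 kg.
Tool frame: the origin (TCP) lies at the very end of the fingers, on their centre line; the grasp point (between the pads) lies r.grasp_offset behind it (r.grasp_offset is the distance from the TCP to the grasp point, in m); x points along the fingers, z is the direction in which the jaws open and shut, and the axes are right-handed (so a half turn about x gives the same grasp; the last joint's range is limited). The gripper opens to 85 mm and grips with 20 to 120 N. Pads are 22 mm wide; open, the fingers measure 114 mm over their backs; the gripper's body (76 mm by 85 mm) begins 54 mm behind the grasp point. The pads swing forward as they close: fully open they stand 13 mm farther back than shut.
Start: joints at [-1.064, 0.255, 0.108, 0, -1.424, -0.285], TCP at [0.121, -0.537, 0.231] pointing down, gripper open.
Joint ranges: [-2.95, 2.95], [-1.21, 1.97], [-1.09, 1.5], [-2.87, 1.71], [-2.94, -0.07], [-3.05, 3.05]. Speed limits (rad/s): [2.57, 2.57, 3.14, 3.14, 3.14, 3.14].

### API

Orientations are given as a unit quaternion [w, x, y, z].
In Python, from station import r, optics gives the robot as it stands.
- The arm moves only by the shell command python3 -m creep 'ROWS'. ROWS is a JSON object of lists of equal length, an entry for each row: "grip": the closure, from -1 (fully open) to 1 (shut); "offset": the shift along the world's x, y, z in cm, a list of three; "rotation": the turn, a rotation vector about the world's x, y, z in rad, a list of three. In form: {"grip": [grip, ...], "offset": [[tx, ty, tz], ...], "rotation": [[ax, ay, az], ...]}. A call has 1 to 5 rows; each row shifts and turns the commanded pose from where the row before left it; what a row does not reach is not made up. A row lasts 1/10 s, in which the tool goes at most 50 mm and 8.59 degrees, less where a joint would pass 70% of its speed; a pose out of reach is approached as far as the arm can. A call is refused whole if a number of a shift passes 5 or a number of a turn 0.15, either way. A call with a gripper value outside its range is refused whole. The fingers move at their own pace and stop on an object; the grip force is fixed at half the most. Time passes only in rows, so rows that do not move let the fingers close. It gives the time, the measured TCP pose, the force and the opening at its end, in the units of the state.
- r.sense(): the state, without advancing time (a new reading comes with each control period).
- optics.get_image(name): name is "side" or "top" or "wrist"; returns (picture, depth): 480x640x3 uint8, red, green, blue; 480x640 float32, m along the optical axis (not along the pixel's ray), 0 where there is no reading.
- optics.camera_params(name): a dict with "mtx" (3x3 intrinsics, pixels), "extrinsics" (4x4, takes a point from world to camera coordinates). Camera axes: x right, y down, z forward; pixel columns grow to the right and rows downward; lengths in m; the calibration is good to about 2 mm. A picture is of the moment at which its call begins: read the wrist's pose just before it. camera_params takes no time and is no camera call; for the wrist camera it gives the pose at the moment of the call.
- r.finish_job(): hands the job in, once; it reports no verdict.
The state is a dict: "t": time; "q": joint angles; "qvel": joint speeds; "joint_efforts": joint torques, N m; "tool_pos": TCP position; "tcp_rot": TCP orientation; "wrist_force": force on the tool from outside, world axes, zero at the start; "moment": the same for the moment, N m; "opening": finger opening in m.
Only numpy, scipy, OpenCV 4.12 (cv2) and the standard library are available. Lean on these libraries where they do the work, as an engineer would, in place of code of your own. Each camera call takes 0.05 s, during which the arm holds its last target. There are 200 camera calls.

## Working session

There is one attempt and no reset: what is moved stays moved. The work goes in short steps, Python scripts to look and compute and a shell command to move; the robot and the scene stay as the last step left them, time stands still between calls to the robot, and variables do not carry over. Pictures are saved under pics/ and viewed, about 8 in all and at most 12, crops included, and the job is handed in when it is done.

```bash
ls; mkdir -p pics; python3 - <<'E'
from station import r, optics
import cv2, numpy as np
print(r.sense(), r.grasp_offset)
for n in ["top","side"]:
    im,d=optics.get_image(n); p=optics.camera_params(n)
    cv2.imwrite(f"pics/{n}0.png",im[:,:,::-1]); np.savez(f"pics/{n}0.npz",im=im,d=d,K=p["mtx"],E=p["extrinsics"])
    print(n,p)
E
```

```text
pics
{'t': 0.0, 'q': array([-1.06442214e+00,  2.55725893e-01,  1.06984897e-01, -4.71318791e-04,
       -1.42394591e+00, -2.84575487e-01]), 'qvel': array([ 0.00015893, -0.00146194,  0.00095034,  0.00035104, -0.00076449,
        0.00199474]), 'joint_efforts': array([ 6.20802221e-04, -3.86630416e+01,  2.37938261e+01,  5.36513731e+00,
       -6.23695756e-03,  1.80502371e-05]), 'tool_pos': array([ 0.12091228, -0.53601   ,  0.23039971]), 'tcp_rot': array([ 0.44201788, -0.55169339,  0.44120483,  0.55280458]), 'wrist_force': array([0.72473252, 0.07197853, 0.53191506]), 'moment': array([-0.00063789,  0.02158753, -0.0204697 ]), 'opening': 0.0857055544878959} 0.0187
top {'mtx': array([[575.41306141,   0.        , 323.57128034],
       [  0.        , 575.41306141, 236.30043445],
       [  0.        ,   0.        ,   1.        ]]), 'extrinsics': array([[-2.23357828e-02, -9.99750456e-01,  3.73538175e-04,
        -8.90744417e-03],
       [-9.94810765e-01,  2.21883241e-02, -9.92936077e-02,
         5.54952713e-01],
       [ 9.92605414e-02, -2.58940025e-03, -9.95058109e-01,
         1.16993432e+00],
       [ 0.00000000e+00,  0.00000000e+00,  0.00000000e+00,
         1.00000000e+00]])}
side {'mtx': array([[447.79102069,   0.        , 320.10339825],
       [  0.        , 447.79102069, 231.16722139],
       [  0.        ,   0.        ,   1.        ]]), 'extrinsics': array([[-0.90255204, -0.43056811,  0.00330437,  0.48747181],
       [-0.28625822,  0.59428328, -0.7515874 ,  0.23235261],
       [ 0.32164583, -0.67929264, -0.65962525,  0.91059101],
       [ 0.        ,  0.        ,  0.        ,  1.        ]])}
```

View pics/top0.png

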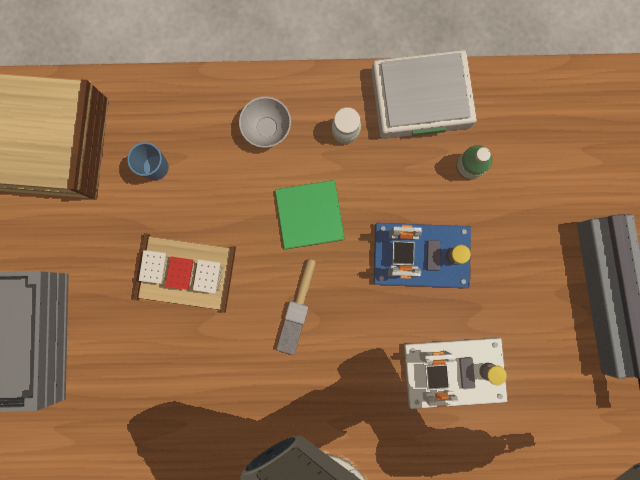

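The top view shows two stations: blue at about (423,255) and white at about (456,373). The blue one fits the description. The red lid is in the middle tray place at (180,273), the green board at (310,214), and the brush at (297,310). Next I measure these and confirm in one enlarged crop.

```bash
cat > h.py <<'E'
import numpy as np, cv2
def load(n):
    z=np.load(n); return z["im"],z["d"],z["K"],z["E"]
def cloud(d,K,E):
    v,u=np.mgrid[:d.shape[0],:d.shape[1]]
    c=np.stack([(u-K[0,2])/K[0,0]*d,(v-K[1,2])/K[1,1]*d,d],-1)
    return (c-E[:3,3])@E[:3,:3]
def ray(u,v,z,K,E):
    "point of pixel (u,v) on the plane at height z"
    R,t=E[:3,:3],E[:3,3]; o=-R.T@t
    w=R.T@np.array([(u-K[0,2])/K[0,0],(v-K[1,2])/K[1,1],1]); return o+w*(z-o[2])/w[2]
def rect(P):
    (c,s,a)=cv2.minAreaRect((P[:,:2]*1000).astype(np.float32)); 
    return np.round(c,1),np.round(s,1),round(a,1),"zmed",np.round(np.median(P[:,2])*1000,1)
E
python3 - <<'E'
from h import *
im,d,K,E=load("pics/top0.npz"); W=cloud(d,K,E)
hsv=cv2.cvtColor(im,cv2.COLOR_RGB2HSV); H,S,V=[hsv[...,i].astype(int) for i in range(3)]
def sel(m,b,zl,zh):
    q=np.zeros(m.shape,bool); q[b[1]:b[3],b[0]:b[2]]=1
    m=(m&q&(W[...,2]>zl)&(W[...,2]<zh)).astype(np.uint8); n,l,s,_=cv2.connectedComponentsWithStats(m)
    m=l==1+np.argmax(s[1:,4]); return W[m]
print("red",rect(sel(((H<8)|(H>172))&(S>150),(130,220,240,320),.03,.08)))
print("green",rect(sel((abs(H-65)<15)&(S>120),(260,170,360,260),.0,.03)))
print("blue",rect(sel((abs(H-110)<12)&(S>120),(360,210,480,300),.005,.035)))
print("plunger",rect(sel((abs(H-25)<8)&(S>150),(440,235,480,275),.06,.11)))
print("stage",rect(sel((V<60),(385,235,420,270),.03,.07)))
for b in [(135,245,168,290),(190,255,222,300)]: print("white",rect(sel((S<60)&(V>150),b,.03,.08)))
for n,(u,v) in dict(brushL=(311,262),brushE=(286,352),plg=(460,254),jar=(346,120),bottle=(480,160),cup=(146,158),bowl=(265,123)).items(): print(n,np.round(W[v,u],3))
a=cv2.resize(im[225:320,125:245],None,fx=3.3,fy=3.3,interpolation=2); b=cv2.resize(im[215:295,365:480],None,fx=3.4,fy=3.4,interpolation=2)
h=max(a.shape[0],b.shape[0]); o=np.zeros((h,a.shape[1]+b.shape[1],3),np.uint8); o[:a.shape[0],:a.shape[1]]=a;o[:b.shape[0],a.shape[1]:]=b
cv2.imwrite("pics/crop1.png",o[:,:,::-1])
E
```

```text
red (array([485., 276.]), array([52.7, 61.7]), 80.0, 'zmed', np.float64(54.8))
green (array([604.8,   8.4]), array([129.4, 128.2]), 7.9, 'zmed', np.float64(11.9))
blue (array([ 512.7, -227.5]), array([196.6, 126.3]), 86.5, 'zmed', np.float64(19.8))
plunger (array([ 508.2, -290.9]), array([35.1, 35. ]), 21.5, 'zmed', np.float64(84.6))
stage (array([ 515.5, -181.6]), array([37.2, 39.2]), 88.2, 'zmed', np.float64(54.9))
white (array([498.2, 327.5]), array([48.7, 62. ]), 82.1, 'zmed', np.float64(55.2))
white (array([476.6, 219.7]), array([51.6, 61.6]), 80.4, 'zmed', np.float64(55.0))
brushL [0.502 0.006 0.02 ]
brushE [0.318 0.061 0.015]
plg [ 0.508 -0.29   0.086]
jar [ 0.786 -0.072  0.078]
bottle [ 0.69  -0.332  0.109]
cup [0.733 0.355 0.011]
bowl [0.805 0.1   0.007]
```

View pics/crop1.png

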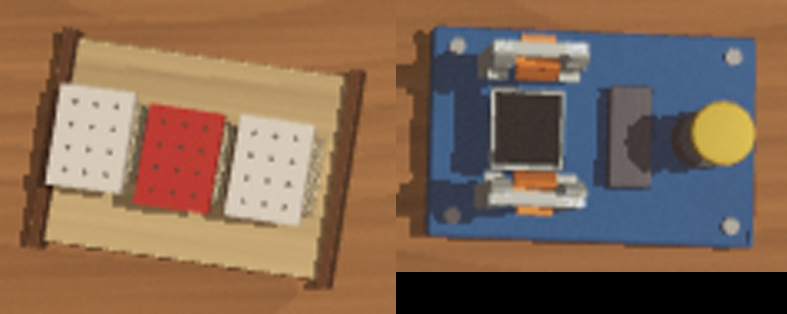

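Crop: the red lid is in the middle place of the brown tray, between two white ones. The blue station has its stage at crop (527,130), its orange catches above and below that (station x lies along world x), and the yellow plunger on the right (station -y). Next I check the gripper axes and the turn needed.

```bash
cat >> h.py <<'E'
from scipy.spatial.transform import Rotation as Ro
def todo(s,p,jaw):
    "cm shift and world rotvec from state s to TCP p, tool down, jaw axis at jaw deg (mod 180)"
    q=s["tcp_rot"]; R=Ro.from_quat(q,scalar_first=True); M=R.as_matrix(); out=[]
    for j in (jaw,jaw+180):
        a=np.radians(j); z=np.array([np.cos(a),np.sin(a),0]); x=np.array([0,0,-1.]); T=np.stack([x,np.cross(z,x),z],1)
        out.append((Ro.from_matrix(T)*R.inv()).as_rotvec())
    print("tcp",np.round(s["tool_pos"],4),"jaw deg",round(np.degrees(np.arctan2(M[1,2],M[0,2])),2),"tooldown",np.round(M[:,0],3),"q6",round(s["q"][5],2))
    print("shift cm",np.round((np.array(p)-s["tool_pos"])*100,2),"rots",[np.round(o,3) for o in out],"F",np.round(s["wrist_force"],1),"open",round(s["opening"],4),"t",s["t"])
E
python3 -c "
from h import *; from station import r
todo(r.sense(),[.485,.276,.16],-11)"; python3 -m creep --help 2>&1 | head -5
```

```text
tcp [ 0.1209 -0.5361  0.2305] jaw deg 102.71 tooldown [-0.     0.002 -1.   ] q6 -0.28
shift cm [36.41 81.21 -7.05] rots [array([-2.000e-03,  1.000e-03, -1.985e+00]), array([-1.000e-03, -1.000e-03,  1.157e+00])] F [-0.2  0.2 -0.9] open 0.0853 t 0.1
invalid input: not JSON, or not a number
```

```bash
for i in 1 2 3 4; do python3 -m creep '{"grip":[-1,-1,-1,-1,-1],"offset":[[1.82,4.06,-0.35],[1.82,4.06,-0.35],[1.82,4.06,-0.35],[1.82,4.06,-0.35],[1.82,4.06,-0.35]],"rotation":[[0,0,0.058],[0,0,0.058],[0,0,0.058],[0,0,0.058],[0,0,0.058]]}'; done; python3 -m creep '{"grip":[-1,-1],"offset":[[0,0,0],[0,0,0]],"rotation":[[0,0,0],[0,0,0]]}'
python3 - <<'E'
from h import *; from station import r, optics
s=r.sense(); p=optics.camera_params("wrist"); im,d=optics.get_image("wrist"); K,E=p["mtx"],p["extrinsics"]
todo(s,[.485,.276,.16],-11); np.savez("pics/w1.npz",im=im,d=d,K=K,E=E); W=cloud(d,K,E); cv2.imwrite("pics/w1.png",im[:,:,::-1])
hsv=cv2.cvtColor(im,cv2.COLOR_RGB2HSV); H,S=hsv[...,0],hsv[...,1]
m=((H<8)|(H>172))&(S>150)&(W[...,2]>.04)&(W[...,2]<.07); print(m.sum(),rect(W[m]))
E
```

```text
t: 0.6
tool_pos: [0.212, -0.3318, 0.2132]
tcp_rot: [0.357, -0.61, 0.357, 0.611]
wrist_force: [0.8, -0.5, 0.1]
opening: 0.0854
t: 1.1
tool_pos: [0.303, -0.1288, 0.1962]
tcp_rot: [-0.265, 0.656, -0.264, -0.656]
wrist_force: [1.1, -0.5, -0.1]
opening: 0.0855
t: 1.6
tool_pos: [0.3941, 0.0744, 0.1786]
tcp_rot: [0.167, -0.687, 0.167, 0.687]
wrist_force: [0.9, -0.1, 0.6]
opening: 0.0857
t: 2.1
tool_pos: [0.4853, 0.2771, 0.1606]
tcp_rot: [0.066, -0.704, 0.066, 0.704]
wrist_force: [0.7, -0.7, 0.7]
opening: 0.0851
t: 2.3
tool_pos: [0.4847, 0.2759, 0.1599]
tcp_rot: [0.066, -0.703, 0.067, 0.705]
wrist_force: [-0.1, -0.2, 0.4]
opening: 0.0852
tcp [0.4847 0.2759 0.1599] jaw deg 169.21 tooldown [-0.002 -0.002 -1.   ] q6 -0.99
shift cm [0.03 0.01 0.01] rots [array([3.000e-03, 3.000e-03, 3.138e+00]), array([ 0.002, -0.002, -0.004])] F [-0.1 -0.2  0.4] open 0.0852 t 2.3
4641 (array([557.5, 363.7]), array([303.2,  75.2]), 51.3, 'zmed', np.float64(54.5))
```

View pics/w1.png

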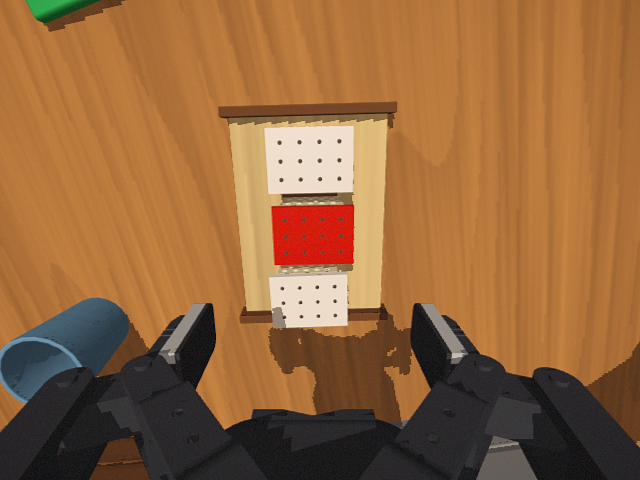

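Wrist view: the red lid has corners of about (273,206), (354,205), (354,264), (275,265), and its centre column of 314 matches the centre line between the fingers. Next I fit the largest red component.

```bash
cat >> h.py <<'E'
def redlid(im,K,E,z=.055):
    "red lid: largest red blob's min-area rect; corners carried onto the plane z"
    hsv=cv2.cvtColor(im,cv2.COLOR_RGB2HSV); H,S,V=[hsv[...,i] for i in range(3)]
    m=(((H<8)|(H>172))&(S>150)&(V>100)).astype(np.uint8); m=cv2.morphologyEx(m,cv2.MORPH_CLOSE,np.ones((7,7)))
    n,l,s,_=cv2.connectedComponentsWithStats(m); m=(l==1+np.argmax(s[1:,4])).astype(np.uint8)
    c=cv2.findContours(m,0,1)[0][0][:,0]; P=np.array([ray(u,v,z,K,E) for u,v in c]); print(rect(P))
E
python3 - <<'E'
from h import *
for f in ("w1","top0"):
    im,d,K,E=load(f"pics/{f}.npz"); redlid(im,K,E)
E
```

```text
(array([484.1, 272.2]), array([47.2, 61.7]), 80.5, 'zmed', np.float64(55.0))
(array([484.4, 272.9]), array([47.4, 62.1]), 80.2, 'zmed', np.float64(55.0))
```

```bash
python3 -m creep '{"grip":[-1,-1,-1,-1,-1],"offset":[[-0.04,-0.34,-2.5],[0,0,-3],[0,0,-3],[0,0,-2.5],[0,0,-2]],"rotation":[[0,0,0.019],[0,0,0],[0,0,0],[0,0,0],[0,0,0]]}'; python3 -m creep '{"grip":[1,1,1,1,1],"offset":[[0,0,0],[0,0,0],[0,0,0],[0,0,0],[0,0,0]],"rotation":[[0,0,0],[0,0,0],[0,0,0],[0,0,0],[0,0,0]]}';python3 -m creep '{"grip":[1,1,1,1,1],"offset":[[0,0,0],[0,0,0],[0,0,0],[0,0,0],[0,0,0]],"rotation":[[0,0,0],[0,0,0],[0,0,0],[0,0,0],[0,0,0]]}'
```

```text
t: 2.85
tool_pos: [0.4839, 0.2705, 0.0305]
tcp_rot: [0.06, -0.704, 0.061, 0.705]
wrist_force: [-0.2, -0.0, 0.8]
opening: 0.0853
t: 3.35
tool_pos: [0.4851, 0.2725, 0.0325]
tcp_rot: [-0.061, 0.705, -0.059, -0.704]
wrist_force: [-0.7, 0.2, 2.6]
opening: 0.0603
t: 3.85
tool_pos: [0.4852, 0.2725, 0.0324]
tcp_rot: [-0.06, 0.705, -0.06, -0.704]
wrist_force: [-1.4, -1.0, 6.1]
opening: 0.0607
```

```bash
python3 -m creep '{"grip":[1,1,1,1,1],"offset":[[0,0,0.3],[0,0,0.5],[0,0,1],[0,0,1.5],[0,0,2]],"rotation":[[0,0,0],[0,0,0],[0,0,0],[0,0,0],[0,0,0]]}'; python3 -m creep '{"grip":[1,1,1,1,1],"offset":[[0,0,2],[0,0,2],[0,0,2],[0,0,0.7],[0,0,0]],"rotation":[[0,0,0],[0,0,0],[0,0,0],[0,0,0],[0,0,0]]}'
python3 - <<'E'
from h import *; from station import r, optics
im,d=optics.get_image("side"); s=r.sense()
todo(s,[.595,.008,.152],176.3); cv2.imwrite("pics/s1.png",im[:,:,::-1])
im,d,K,E=load("pics/top0.npz")
E
```

```text
t: 4.35
tool_pos: [0.4841, 0.2717, 0.0846]
tcp_rot: [0.06, -0.704, 0.06, 0.705]
wrist_force: [0.5, 0.1, -0.5]
opening: 0.0601
t: 4.85
tool_pos: [0.485, 0.2725, 0.1525]
tcp_rot: [-0.061, 0.705, -0.059, -0.704]
wrist_force: [-0.2, 0.0, -2.0]
opening: 0.0605
tcp [0.4844 0.2721 0.1511] jaw deg 170.25 tooldown [-0.  0. -1.] q6 -0.96
shift cm [ 11.06 -26.41   0.09] rots [array([-0.   , -0.   ,  0.106]), array([-0.000e+00,  1.000e-03, -3.036e+00])] F [-0.4 -0.6 -2.9] open 0.0605 t 4.9
```

View pics/s1.png

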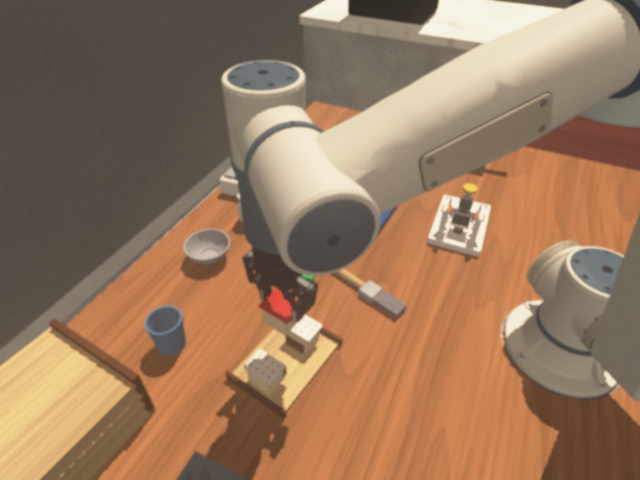

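The side view shows the red-lidded box in the gripper at (278,305), with both white ones still in the tray. Next: carry it to the board.

```bash
for i in 1 2; do python3 -m creep '{"grip":[1,1,1,1,1],"offset":[[1.11,-2.64,0],[1.11,-2.64,0],[1.11,-2.64,0],[1.11,-2.64,0],[1.11,-2.64,0]],"rotation":[[0,0,0.0106],[0,0,0.0106],[0,0,0.0106],[0,0,0.0106],[0,0,0.0106]]}'; done; python3 -m creep '{"grip":[1,1,1,1,1],"offset":[[0,0,-1],[0,0,-2.5],[0,0,-2.5],[0,0,-2.5],[0,0,-2]],"rotation":[[0,0,0],[0,0,0],[0,0,0],[0,0,0],[0,0,0]]}'; python3 -m creep '{"grip":[1,1,1,1,1],"offset":[[0,0,-0.6],[0,0,-0.3],[0,0,0],[0,0,0],[0,0,0]],"rotation":[[0,0,0],[0,0,0],[0,0,0],[0,0,0],[0,0,0]]}';  python3 -c "
from h import *; from station import r
todo(r.sense(),[.595,.008,.0344],176.3)"
```

```text
t: 5.4
tool_pos: [0.5396, 0.1388, 0.1497]
tcp_rot: [0.041, -0.705, 0.042, 0.707]
wrist_force: [0.7, 0.1, -1.3]
opening: 0.0602
t: 5.9
tool_pos: [0.5951, 0.0069, 0.1495]
tcp_rot: [0.022, -0.706, 0.023, 0.708]
wrist_force: [0.5, 1.3, -2.4]
opening: 0.0602
t: 6.4
tool_pos: [0.5937, 0.0082, 0.0431]
tcp_rot: [0.023, -0.705, 0.023, 0.708]
wrist_force: [-0.4, 0.3, -1.2]
opening: 0.0603
t: 6.9
tool_pos: [0.5962, 0.0083, 0.0383]
tcp_rot: [-0.023, 0.707, -0.022, -0.706]
wrist_force: [-0.2, 0.4, -0.7]
opening: 0.0604
tcp [0.5962 0.0083 0.0383] jaw deg 176.34 tooldown [ 0.002  0.    -1.   ] q6 -0.34
shift cm [-0.12 -0.03 -0.39] rots [array([-0.   ,  0.002, -0.001]), array([-3.000e-03, -1.000e-03,  3.141e+00])] F [-0.2  0.4 -0.7] open 0.0604 t 6.9
```

```bash
python3 -m creep '{"grip":[1,1,1],"offset":[[0,0,-0.1],[0,0,0],[0,0,0]],"rotation":[[0,0,0],[0,0,0],[0,0,0]]}'; python3 -m creep '{"grip":[1,1,1],"offset":[[0,0,-0.1],[0,0,0],[0,0,0]],"rotation":[[0,0,0],[0,0,0],[0,0,0]]}'
```

```text
t: 7.2
tool_pos: [0.5956, 0.0081, 0.0364]
tcp_rot: [-0.023, 0.707, -0.023, -0.707]
wrist_force: [0.2, -0.4, -1.1]
opening: 0.0602
t: 7.5
tool_pos: [0.5955, 0.008, 0.0352]
tcp_rot: [0.023, -0.707, 0.023, 0.707]
wrist_force: [-0.0, 1.0, -0.2]
opening: 0.0601
```

```bash
python3 -m creep '{"grip":[1,1,1],"offset":[[0,0,-0.1],[0,0,0],[0,0,0]],"rotation":[[0,0,0],[0,0,0],[0,0,0]]}'; python3 -m creep '{"grip":[1,1,1],"offset":[[0,0,-0.1],[0,0,0],[0,0,0]],"rotation":[[0,0,0],[0,0,0],[0,0,0]]}'
```

```text
t: 7.8
tool_pos: [0.5958, 0.0081, 0.0345]
tcp_rot: [-0.023, 0.707, -0.023, -0.707]
wrist_force: [-1.0, 0.4, 0.5]
opening: 0.0603
t: 8.1
tool_pos: [0.5958, 0.0081, 0.0344]
tcp_rot: [-0.022, 0.707, -0.023, -0.706]
wrist_force: [-2.8, 0.3, 6.7]
opening: 0.0599
```

```bash
python3 -m creep '{"grip":[-1,-1,-1,-1,-1],"offset":[[0,0,0.1],[0,0,0],[0,0,0],[0,0,0],[0,0,0]],"rotation":[[0,0,0],[0,0,0],[0,0,0],[0,0,0],[0,0,0]]}'; python3 -m creep '{"grip":[-1,-1,-1,-1,-1],"offset":[[0,0,0],[0,0,1],[0,0,2],[0,0,3],[0,0,4]],"rotation":[[0,0,0],[0,0,0],[0,0,0],[0,0,0],[0,0,0]]}'
for i in 1 2 3; do python3 -m creep '{"grip":[-1,-1,-1,-1,-1],"offset":[[0,0,0],[0,0,0],[0,0,0],[0,0,0],[0,0,0]],"rotation":[[0,0,-0.1047],[0,0,-0.1047],[0,0,-0.1047],[0,0,-0.1047],[0,0,-0.1047]]}'; done
python3 - <<'E'
from h import *; from station import r, optics
s=r.sense(); p=optics.camera_params("wrist"); im,d=optics.get_image("wrist"); K,E=p["mtx"],p["extrinsics"]
todo(s,[.595,.008,.03],86.3); cv2.imwrite("pics/w2.png",im[:,:,::-1]); redlid(im,K,E,.057)
im,d=optics.get_image("top"); p=optics.camera_params("top"); redlid(im,p["mtx"],p["extrinsics"],.057);cv2.imwrite("pics/top1.png",im[:,:,::-1])
E
```

```text
t: 8.6
tool_pos: [0.5956, 0.0081, 0.0341]
tcp_rot: [0.023, -0.707, 0.023, 0.707]
wrist_force: [0.5, 0.2, 0.4]
opening: 0.0854
t: 9.1
tool_pos: [0.5945, 0.0079, 0.1346]
tcp_rot: [0.022, -0.706, 0.023, 0.708]
wrist_force: [0.9, 0.3, 0.1]
opening: 0.0859
t: 9.6
tool_pos: [0.5957, 0.0081, 0.1352]
tcp_rot: [-0.206, 0.677, -0.206, -0.676]
wrist_force: [0.2, -0.9, 0.8]
opening: 0.0853
t: 10.1
tool_pos: [0.5958, 0.0081, 0.1352]
tcp_rot: [-0.374, 0.6, -0.374, -0.6]
wrist_force: [-0.4, 0.8, -0.3]
opening: 0.0857
t: 10.6
tool_pos: [0.5958, 0.008, 0.1352]
tcp_rot: [0.517, -0.483, 0.516, 0.483]
wrist_force: [-0.2, -0.1, -0.1]
opening: 0.0853
tcp [0.5958 0.008  0.1352] jaw deg 86.11 tooldown [ 0.001  0.    -1.   ] q6 -1.91
shift cm [ -0.08  -0.   -10.52] rots [array([-0.   ,  0.001,  0.003]), array([ 1.000e-03,  0.000e+00, -3.138e+00])] F [-0.2 -0.1 -0.1] open 0.0853 t 10.6
(array([595.6,  10. ]), array([45.3, 62.8]), 85.8, 'zmed', np.float64(57.0))
(array([578.6,  11.9]), array([44.7, 26.6]), 88.8, 'zmed', np.float64(57.0))
```

View pics/w2.png

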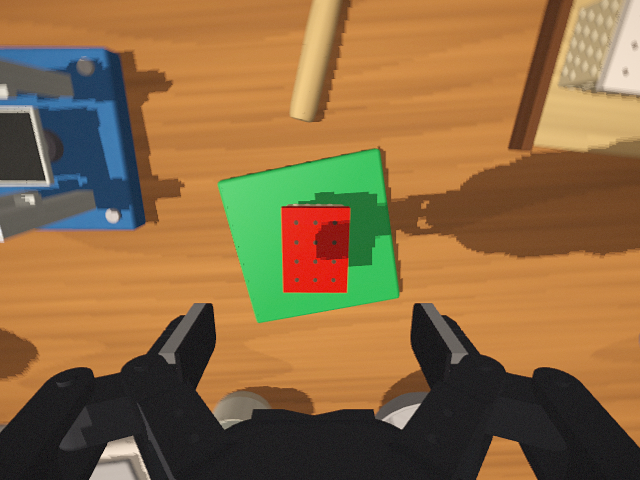

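The box stands upright on the board, with its lid at about (283..350, 207..293), free of the fingers; the fit puts it at (0.5956, 0.010). The jaws are now across its y sides, so I take it again.

```bash
python3 -m creep '{"grip":[-1,-1,-1,-1,-1],"offset":[[0,0.15,-2.4],[0,0,-2.5],[0,0,-2.5],[0,0,-2],[0,0,-1]],"rotation":[[0,0,-0.005],[0,0,0],[0,0,0],[0,0,0],[0,0,0]]}'; for i in 1 2; do python3 -m creep '{"grip":[1,1,1,1,1],"offset":[[0,0,0],[0,0,0],[0,0,0],[0,0,0],[0,0,0]],"rotation":[[0,0,0],[0,0,0],[0,0,0],[0,0,0],[0,0,0]]}'; done
python3 - <<'E'
from h import *; from station import r, optics
s=r.sense(); p=optics.camera_params("wrist"); im,d=optics.get_image("wrist"); K,E=p["mtx"],p["extrinsics"]
todo(s,[.595,.008,.15],86.3); redlid(im,K,E,.057)
np.savez("pics/w3.npz",im=im,d=d,K=K,E=E)
im,d,K,E=load("pics/top0.npz")
cv2.imwrite("pics/stage.png",cv2.resize(im[220:285,380:475],None,fx=8,fy=8,interpolation=2)[:,:,::-1])
E
```

```text
t: 11.2
tool_pos: [0.5946, 0.0094, 0.0288]
tcp_rot: [0.516, -0.483, 0.517, 0.484]
wrist_force: [-0.1, -0.6, 0.3]
opening: 0.0856
t: 11.7
tool_pos: [0.5969, 0.0098, 0.0321]
tcp_rot: [0.518, -0.483, 0.516, 0.482]
wrist_force: [-1.0, 1.7, 6.4]
opening: 0.0449
t: 12.2
tool_pos: [0.5969, 0.0098, 0.0321]
tcp_rot: [0.518, -0.483, 0.516, 0.482]
wrist_force: [-0.9, -0.3, 7.1]
opening: 0.0449
tcp [0.5969 0.0098 0.0321] jaw deg 86.11 tooldown [ 0.003  0.    -1.   ] q6 -1.92
shift cm [-0.19 -0.18 11.79] rots [array([-0.   ,  0.003,  0.003]), array([ 0.005,  0.   , -3.138])] F [-0.9 -0.3  7.1] open 0.0449 t 12.2
(array([595. ,  10.1]), array([45.8, 63.3]), 86.0, 'zmed', np.float64(57.0))
```

View pics/stage.png

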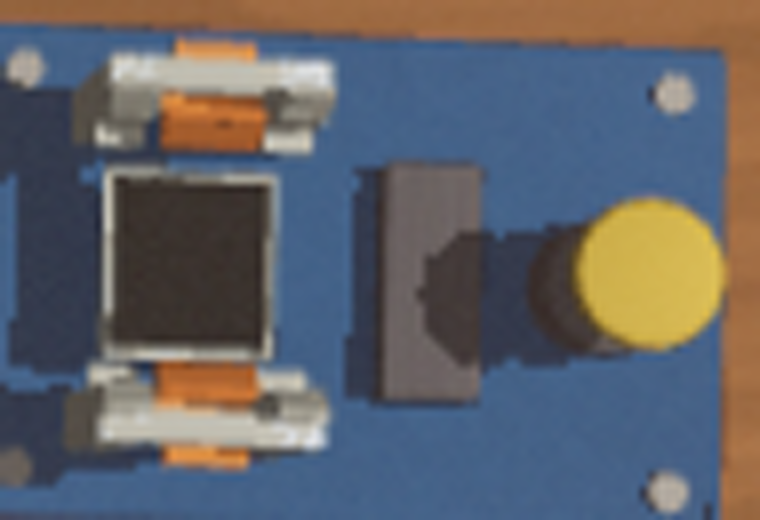

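Stage crop: plate corners at about (104,170), (280,172), (272,360), (103,358), and plunger centre at (651,274). I lift the box to hover on the far side of the stage, so the wrist camera sees both the stage and the held lid.

```bash
python3 - <<'E'
from h import *
im,d,K,E=load("pics/top0.npz")
f=lambda x,y,z: ray(380+(x+.5)/8-.5,220+(y+.5)/8-.5,z,K,E)
C=np.array([f(*c,.054) for c in [(104,170),(280,172),(272,360),(103,358)]])*1000
print(np.round(C,1),"c",np.round(C.mean(0),1),"plunger",np.round(f(651,274,.085)*1000,1)); print(rect(C/1000))
E
python3 -m creep '{"grip":[1,1,1,1,1],"offset":[[0,0,0.4],[0,0,1.5],[0,0,3],[0,0,4],[0,0,4]],"rotation":[[0,0,0],[0,0,0],[0,0,0],[0,0,0],[0,0,0]]}'; python3 -m creep '{"grip":[1,1,1,1,1],"offset":[[0,-3.5,1.1],[0,-3.5,0],[0,-3.5,0],[0,-3.5,0],[0,-3.5,0]],"rotation":[[0,0,0],[0,0,0],[0,0,0],[0,0,0],[0,0,0]]}'; python3 -m creep '{"grip":[1,1,1,1],"offset":[[0,-1.5,0],[0,0,0],[0,0,0],[0,0,0]],"rotation":[[0,0,0],[0,0,0],[0,0,0],[0,0,0]]}'
python3 - <<'E'
from h import *; from station import r, optics
s=r.sense(); p=optics.camera_params("wrist"); im,d=optics.get_image("wrist"); K,E=p["mtx"],p["extrinsics"]
todo(s,[.515,-.182,.17],86.3); redlid(im,K,E,s["tool_pos"][2]+.025)
np.savez("pics/w4.npz",im=im,d=d,K=K,E=E); cv2.imwrite("pics/w4.png",im[:,:,::-1])
E
```

```text
[[ 539.6 -161.3   54. ]
 [ 538.1 -206.    54. ]
 [ 490.4 -202.2   54. ]
 [ 491.9 -159.4   54. ]] c [ 515.  -182.2   54. ] plunger [ 508.1 -291.6   85. ]
(array([ 515. , -182.7]), array([44.7, 48.1]), 87.7, 'zmed', np.float64(54.0))
t: 12.75
tool_pos: [0.5947, 0.0095, 0.1601]
tcp_rot: [0.516, -0.482, 0.517, 0.483]
wrist_force: [0.2, -1.0, -0.9]
opening: 0.045
t: 13.25
tool_pos: [0.595, -0.1666, 0.17]
tcp_rot: [0.517, -0.482, 0.517, 0.483]
wrist_force: [1.1, -0.5, -1.7]
opening: 0.0448
t: 13.65
tool_pos: [0.5956, -0.1793, 0.1702]
tcp_rot: [0.517, -0.483, 0.517, 0.483]
wrist_force: [0.0, -0.2, -2.7]
opening: 0.045
tcp [ 0.5956 -0.1793  0.1702] jaw deg 86.12 tooldown [-0.  0. -1.] q6 -1.6
shift cm [-8.06 -0.27 -0.02] rots [array([-0.   , -0.   ,  0.003]), array([-0.000e+00,  1.000e-03, -3.138e+00])] F [ 0.  -0.2 -2.7] open 0.045 t 13.65
(array([ 594. , -178.8]), array([46.2, 63.7]), 86.0, 'zmed', np.float64(195.2))
```

View pics/w4.png

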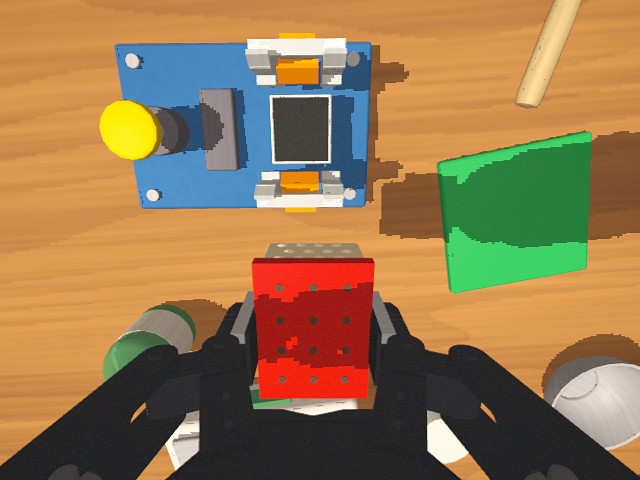

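Wrist view: the stage plate is at about (270..331, 95..163), between the orange catches at (298,70) and (299,180). The plunger is at (130,130), and the lid is held square between the pads.

```bash
python3 - <<'E'
from h import *
im,d,K,E=load("pics/w4.npz"); W=cloud(d,K,E)
hsv=cv2.cvtColor(im,cv2.COLOR_RGB2HSV); H,S,V=[hsv[...,i].astype(int) for i in range(3)]
m=np.zeros(V.shape,np.uint8); b=(slice(88,170),slice(264,338)); m[b]=((V<90)&(S<80))[b]
n,l,s,_=cv2.connectedComponentsWithStats(m); k=1+np.argmax(s[1:,4]); print(s[k])
c=cv2.findContours((l==k).astype(np.uint8),0,1)[0][0][:,0]
print("stage dark",rect(np.array([ray(u,v,.054,K,E) for u,v in c])))
P=np.array([ray(u,v,.054,K,E) for u,v in [(270,95),(331,95),(331,163),(271,163)]]); print("stage rim",np.round(P.mean(0)*1000,1),rect(P))
m=((abs(H-110)<12)&(S>120)&(W[...,2]>.012)&(W[...,2]<.03)).astype(np.uint8); m[:, :100]=0; m[215:]=0
ys,xs=np.nonzero(m); print("base",rect(np.array([ray(u,v,.02,K,E) for u,v in zip(xs,ys)])))
m=((abs(H-28)<8)&(S>180)&(W[...,2]>.075)&(W[...,2]<.095)); m[:, 200:]=0; ys,xs=np.nonzero(m); print("plunger",rect(np.array([ray(u,v,.085,K,E) for u,v in zip(xs,ys)])))
# posts' inner faces: points 60..101 mm high, orange catches
m=((abs(H-14)<6)&(S>200)&(W[...,2]>.06)&(W[...,2]<.12)); m[215:]=0
ys,xs=np.nonzero(m); 
for lo,hi in((.4,.515),(.515,.6)):
    q=W[ys,xs]; q=q[(q[:,0]>lo)&(q[:,0]<hi)]; print("catch",rect(q), np.round(q.max(0)*1000),np.round(q.min(0)*1000))
E
```

```text
[ 273   97   55   64 3394]
stage dark (array([ 515. , -182.5]), array([38.8, 43.5]), 86.8, 'zmed', np.float64(54.0))
stage rim [ 515.3 -182.2   54. ] (array([ 515.3, -182.2]), array([44.8, 46.8]), 86.1, 'zmed', np.float64(54.0))
base (array([ 512.4, -226.5]), array([197. , 127.6]), 86.6, 'zmed', np.float64(20.0))
plunger (array([ 508.4, -289.9]), array([39.3, 35.8]), 86.1, 'zmed', np.float64(85.0))
catch (array([ 475.9, -180. ]), array([23.6, 25.7]), 86.3, 'zmed', np.float64(92.0)) [ 489. -168.  100.] [ 462. -192.   85.]
catch (array([ 553.9, -184.8]), array([23.1, 24.7]), 86.5, 'zmed', np.float64(91.8)) [ 566. -173.  100.] [ 541. -196.   85.]
```

```bash
python3 -m creep '{"grip":[1,1,1,1,1],"offset":[[-2.5,-0.1,0],[-2.5,-0.1,0],[-2,-0.1,0],[-0.97,-0.05,0],[0,0,0]],"rotation":[[0,0,0.006],[0,0,0],[0,0,0],[0,0,0],[0,0,0]]}'; python3 -m creep '{"grip":[1,1,1,1,1],"offset":[[0,0,-2],[0,0,-2.5],[0,0,-1.5],[0,0,-0.5],[0,0,0]],"rotation":[[0,0,0],[0,0,0],[0,0,0],[0,0,0],[0,0,0]]}'; python3 -m creep '{"grip":[1,1,1],"offset":[[0,0,0],[0,0,0],[0,0,0]],"rotation":[[0,0,0],[0,0,0],[0,0,0]]}'
python3 - <<'E'
from h import *; from station import r, optics
s=r.sense(); p=optics.camera_params("wrist"); im,d=optics.get_image("wrist"); K,E=p["mtx"],p["extrinsics"]
todo(s,[.5159,-.1828,.105],86.4); redlid(im,K,E,s["tool_pos"][2]+.025)
cv2.imwrite("pics/w5.png",im[:,:,::-1])
E
```

```text
t: 14.2
tool_pos: [0.5154, -0.1834, 0.171]
tcp_rot: [0.515, -0.484, 0.515, 0.484]
wrist_force: [0.5, 0.3, -1.7]
opening: 0.0453
t: 14.7
tool_pos: [0.5163, -0.1837, 0.1048]
tcp_rot: [0.515, -0.484, 0.516, 0.484]
wrist_force: [0.3, 0.4, -0.8]
opening: 0.0446
t: 15.0
tool_pos: [0.5165, -0.184, 0.1061]
tcp_rot: [0.516, -0.485, 0.515, 0.484]
wrist_force: [-0.8, 0.8, -1.1]
opening: 0.0448
tcp [ 0.5165 -0.184   0.1061] jaw deg 86.41 tooldown [ 0.002 -0.    -1.   ] q6 -1.58
shift cm [-0.06  0.12 -0.11] rots [array([ 0.   ,  0.002, -0.   ]), array([-3.000e-03,  0.000e+00,  3.141e+00])] F [-0.8  0.8 -1.1] open 0.0448 t 15.0
(array([ 514.9, -183.6]), array([45.9, 63.7]), 86.4, 'zmed', np.float64(131.1))
```

View pics/w5.png

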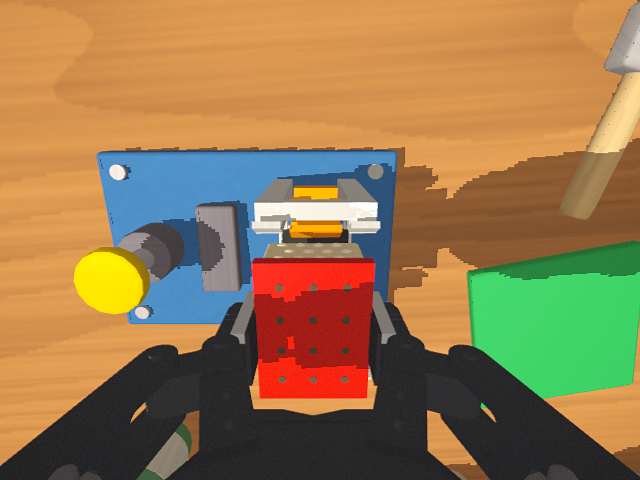

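The lid is lined up with the near post (post centre column about 316, lid 314). I correct 1 mm and go on down, slowly.

```bash
python3 -m creep '{"grip":[1,1,1,1,1],"offset":[[-0.05,0.12,0],[0,0,-0.5],[0,0,-0.4],[0,0,-0.3],[0,0,0]],"rotation":[[0,0,0],[0,0,0],[0,0,0],[0,0,0],[0,0,0]]}'; python3 -m creep '{"grip":[1,1,1,1],"offset":[[0,0,-0.3],[0,0,-0.3],[0,0,-0.3],[0,0,0]],"rotation":[[0,0,0],[0,0,0],[0,0,0],[0,0,0]]}'; python3 -m creep '{"grip":[1,1,1],"offset":[[0,0,-0.2],[0,0,-0.2],[0,0,0]],"rotation":[[0,0,0],[0,0,0],[0,0,0]]}'; python3 -m creep '{"grip":[1,1,1],"offset":[[0,0,-0.2],[0,0,-0.2],[0,0,0]],"rotation":[[0,0,0],[0,0,0],[0,0,0]]}'
```

```text
t: 15.55
tool_pos: [0.5149, -0.1826, 0.0925]
tcp_rot: [0.515, -0.484, 0.516, 0.484]
wrist_force: [-1.3, 1.0, -1.7]
opening: 0.045
t: 15.95
tool_pos: [0.5151, -0.1826, 0.0837]
tcp_rot: [0.515, -0.484, 0.516, 0.484]
wrist_force: [0.3, 0.7, -1.5]
opening: 0.0451
t: 16.25
tool_pos: [0.5152, -0.1827, 0.08]
tcp_rot: [0.515, -0.484, 0.516, 0.484]
wrist_force: [-0.5, -0.4, -1.8]
opening: 0.0449
t: 16.55
tool_pos: [0.5153, -0.1827, 0.0761]
tcp_rot: [0.515, -0.484, 0.515, 0.484]
wrist_force: [0.1, -0.1, -0.3]
opening: 0.045
```

```bash
for i in 1 2 3 4 5; do python3 -m creep '{"grip":[1,1,1],"offset":[[0,0,-0.1],[0,0,-0.1],[0,0,0]],"rotation":[[0,0,0],[0,0,0],[0,0,0]]}' | egrep 'pos|force'; done
```

```text
tool_pos: [0.5155, -0.1828, 0.0744]
wrist_force: [-0.9, 0.1, -0.6]
tool_pos: [0.5157, -0.1828, 0.0727]
wrist_force: [-1.0, 1.0, 4.9]
tool_pos: [0.5157, -0.1828, 0.0706]
wrist_force: [-1.6, 0.0, 4.1]
tool_pos: [0.5157, -0.1828, 0.0687]
wrist_force: [-1.3, 0.1, 5.0]
tool_pos: [0.5157, -0.1828, 0.0664]
wrist_force: [-1.3, -0.5, 4.3]
```

```bash
for i in 1 2 3; do python3 -m creep '{"grip":[1,1],"offset":[[0,0,-0.1],[0,0,0]],"rotation":[[0,0,0],[0,0,0]]}' | egrep 'pos|force'; done
```

```text
tool_pos: [0.5156, -0.1828, 0.0654]
wrist_force: [-0.4, -0.3, 4.4]
tool_pos: [0.5157, -0.1828, 0.0643]
wrist_force: [-0.0, -0.6, 3.6]
tool_pos: [0.5156, -0.1828, 0.0634]
wrist_force: [-0.3, -0.8, 4.8]
```

```bash
for i in 1 2 3; do python3 -m creep '{"grip":[1,1],"offset":[[0,0,-0.1],[0,0,0]],"rotation":[[0,0,0],[0,0,0]]}' | egrep 'pos|force'; done
```

```text
tool_pos: [0.5157, -0.1828, 0.0624]
wrist_force: [-0.4, -1.0, 3.9]
tool_pos: [0.5156, -0.1828, 0.0614]
wrist_force: [0.1, -1.1, 4.5]
tool_pos: [0.5157, -0.1828, 0.0605]
wrist_force: [0.2, 0.4, 5.4]
```

```bash
for i in 1 2; do python3 -m creep '{"grip":[1,1],"offset":[[0,0,-0.1],[0,0,0]],"rotation":[[0,0,0],[0,0,0]]}' | egrep 'pos|force'; done
```

```text
tool_pos: [0.5156, -0.1828, 0.0594]
wrist_force: [-0.3, -1.8, 2.7]
tool_pos: [0.5157, -0.1828, 0.0584]
wrist_force: [-0.1, -0.4, 5.8]
```

```bash
for i in 1 2 3; do python3 -m creep '{"grip":[1,1],"offset":[[0,0,-0.1],[0,0,0]],"rotation":[[0,0,0],[0,0,0]]}' | egrep 'pos|force'; done
```

```text
tool_pos: [0.5156, -0.1828, 0.0574]
wrist_force: [-0.2, -0.5, 6.3]
tool_pos: [0.5157, -0.1828, 0.0568]
wrist_force: [-1.3, 0.4, 9.0]
tool_pos: [0.5157, -0.1828, 0.0567]
wrist_force: [-3.4, 2.2, 13.1]
```

The hard stop is at TCP 0.0567. A force drop from 5.4 to 2.7 N came 2.5 mm above it, which fits the snap. I press one step more to confirm, then ease off.

```bash
python3 -m creep '{"grip":[1,1,1],"offset":[[0,0,-0.1],[0,0,0],[0,0,0]],"rotation":[[0,0,0],[0,0,0],[0,0,0]]}' | egrep 'pos|force'; for i in 1 2 3; do python3 -m creep '{"grip":[1,1,1],"offset":[[0,0,0.15],[0,0,0],[0,0,0]],"rotation":[[0,0,0],[0,0,0],[0,0,0]]}' | egrep 'pos|force'; done
```

```text
tool_pos: [0.5157, -0.1829, 0.0567]
wrist_force: [-5.6, 3.4, 21.2]
tool_pos: [0.5157, -0.1828, 0.0568]
wrist_force: [-1.8, 1.4, 9.7]
tool_pos: [0.5157, -0.1828, 0.0576]
wrist_force: [-0.9, -0.2, 6.1]
tool_pos: [0.5157, -0.1828, 0.0591]
wrist_force: [-0.2, 0.7, 6.2]
```

```bash
for i in 1 2; do python3 -m creep '{"grip":[1,1,1],"offset":[[0,0,0.1],[0,0,0],[0,0,0]],"rotation":[[0,0,0],[0,0,0],[0,0,0]]}' | egrep 'pos|force'; done
```

```text
tool_pos: [0.5156, -0.1828, 0.0594]
wrist_force: [2.3, -2.1, -1.6]
tool_pos: [0.5154, -0.1827, 0.0595]
wrist_force: [5.5, -3.6, -7.7]
```

Pulling up is held (-7.7 N with no movement), so both catches have latched. I ease to neutral, open partway (backs within 50 mm), and withdraw.

```bash
python3 -m creep '{"grip":[1,1],"offset":[[0,0,-0.12],[0,0,0]],"rotation":[[0,0,0],[0,0,0]]}' | egrep 'pos|force'; python3 -m creep '{"grip":[-0.4,-0.4,-0.4,-0.4,-0.4],"offset":[[0,0,0],[0,0,0],[0,0,0],[0,0,0],[0,0,0]],"rotation":[[0,0,0],[0,0,0],[0,0,0],[0,0,0],[0,0,0]]}'; python3 -m creep '{"grip":[-0.4,-0.4,-0.4,-0.4,-0.4],"offset":[[0,0,0.5],[0,0,1],[0,0,2],[0,0,3],[0,0,4]],"rotation":[[0,0,0],[0,0,0],[0,0,0],[0,0,0],[0,0,0]]}'
python3 -m creep '{"grip":[1,1,1,1,1],"offset":[[2,-0.5,0],[3,0,0],[3,0,0],[0,0,0],[0,0,0]],"rotation":[[0,0,0],[0,0,0],[0,0,0],[0,0,0],[0,0,0]]}'
python3 - <<'E'
from h import *; from station import r, optics
s=r.sense(); p=optics.camera_params("wrist"); im,d=optics.get_image("wrist"); K,E=p["mtx"],p["extrinsics"]
todo(s,[.5082,-.291,.11],86.4); redlid(im,K,E,.0825); W=cloud(d,K,E)
hsv=cv2.cvtColor(im,cv2.COLOR_RGB2HSV); m=((hsv[...,0]<8)|(hsv[...,0]>172))&(hsv[...,1]>150)&(abs(W[...,0]-.515)<.02)&(abs(W[...,1]+.182)<.015); print("lid z",np.median(W[m],0))
cv2.imwrite("pics/w6.png",im[:,:,::-1])
E
```

```text
tool_pos: [0.5155, -0.1827, 0.0594]
wrist_force: [2.5, -2.6, -2.0]
t: 22.75
tool_pos: [0.5153, -0.1827, 0.0596]
tcp_rot: [0.515, -0.484, 0.515, 0.484]
wrist_force: [0.2, -0.4, -0.2]
opening: 0.0597
t: 23.25
tool_pos: [0.5144, -0.1825, 0.1652]
tcp_rot: [0.515, -0.483, 0.516, 0.485]
wrist_force: [1.9, -0.7, -0.6]
opening: 0.0597
t: 23.75
tool_pos: [0.5956, -0.1877, 0.1647]
tcp_rot: [0.515, -0.484, 0.515, 0.484]
wrist_force: [-0.9, 0.3, -0.2]
opening: -0.0
tcp [ 0.5956 -0.1877  0.1647] jaw deg 86.41 tooldown [-0. -0. -1.] q6 -1.58
shift cm [ -8.74 -10.33  -5.47] rots [array([ 0., -0., -0.]), array([0.   , 0.   , 3.141])] F [-0.9  0.3 -0.2] open -0.0 t 23.75
(array([ 515.2, -182.3]), array([46.3, 62. ]), 86.4, 'zmed', np.float64(82.5))
lid z [ 0.51437716 -0.18210675  0.08385209]
```

View pics/w6.png

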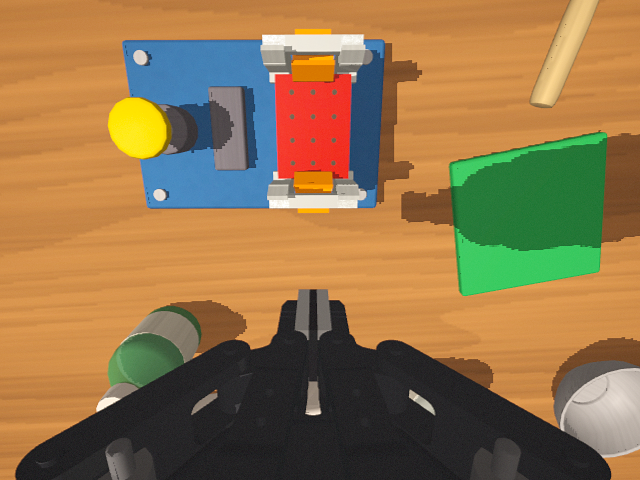

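The lid is at (276..351, 74..178), with the orange catches over both ends. Its top is at 84 mm instead of 99, so the stage is about 15 mm down with the hand off. Now the plunger, with the fingers shut.

```bash
python3 -m creep '{"grip":[1,1,1,1,1],"offset":[[-2.5,-3,0],[-2.5,-3,0],[-2.5,-3,0],[-1.24,-1.33,0],[0,0,0]],"rotation":[[0,0,0],[0,0,0],[0,0,0],[0,0,0],[0,0,0]]}' | egrep 'pos|force'; python3 -m creep '{"grip":[1,1,1,1,1],"offset":[[0,0,-2.5],[0,0,-2.5],[0,0,-1.5],[0,0,-0.5],[0,0,0]],"rotation":[[0,0,0],[0,0,0],[0,0,0],[0,0,0],[0,0,0]]}'| egrep 'pos|force';  python3 -m creep '{"grip":[1,1,1,1,1],"offset":[[0,0,-0.3],[0,0,-0.3],[0,0,-0.3],[0,0,-0.3],[0,0,0]],"rotation":[[0,0,0],[0,0,0],[0,0,0],[0,0,0],[0,0,0]]}'| egrep 'pos|force'
```

```text
tool_pos: [0.506, -0.2926, 0.1657]
wrist_force: [0.3, 0.6, -0.6]
tool_pos: [0.508, -0.2905, 0.0945]
wrist_force: [-0.3, 0.5, -0.1]
tool_pos: [0.5083, -0.2911, 0.0829]
wrist_force: [-0.5, 1.8, 4.3]
```

```bash
python3 -m creep '{"grip":[1,1,1,1,1],"offset":[[0,0,-0.3],[0,0,-0.3],[0,0,-0.2],[0,0,-0.2],[0,0,0]],"rotation":[[0,0,0],[0,0,0],[0,0,0],[0,0,0],[0,0,0]]}'| egrep 'pos|force';  for i in 1 2 3; do python3 -m creep '{"grip":[1,1,1],"offset":[[0,0,-0.12],[0,0,0],[0,0,0]],"rotation":[[0,0,0],[0,0,0],[0,0,0]]}'| egrep 'pos|force'; done
```

```text
tool_pos: [0.5084, -0.2912, 0.0731]
wrist_force: [-0.6, 1.6, 7.0]
tool_pos: [0.5084, -0.2912, 0.0722]
wrist_force: [-1.1, 2.0, 7.9]
tool_pos: [0.5084, -0.2912, 0.0711]
wrist_force: [-0.1, 2.4, 8.3]
tool_pos: [0.5085, -0.2912, 0.071]
wrist_force: [-3.6, 4.8, 14.2]
```

The plunger is at its stop (0.071, force rising to 14 N with no movement). I retract and check.

```bash
python3 -m creep '{"grip":[1,1,1,1,1],"offset":[[0,0,0.5],[0,0,0.5],[0,0,0.7],[0,0,2],[0,0,3]],"rotation":[[0,0,0],[0,0,0],[0,0,0],[0,0,0],[0,0,0]]}'| egrep 'pos|force'; python3 -m creep '{"grip":[1,1,1,1,1],"offset":[[0,0,3],[2,3,0],[3,4,0],[3,4,0],[0,0,0]],"rotation":[[0,0,0],[0,0,0],[0,0,0],[0,0,0],[0,0,0]]}'| egrep 'pos|force'
python3 - <<'E'
from h import *; from station import r, optics
p=optics.camera_params("wrist"); im,d=optics.get_image("wrist"); K,E=p["mtx"],p["extrinsics"]; W=cloud(d,K,E); redlid(im,K,E,.0838)
hsv=cv2.cvtColor(im,cv2.COLOR_RGB2HSV); h,s=hsv[...,0].astype(int),hsv[...,1]
m=((h<8)|(h>172))&(s>150)&(abs(W[...,0]-.515)<.02)&(abs(W[...,1]+.182)<.015); print("lid",np.median(W[m],0))
m=(abs(h-28)<8)&(s>180)&(abs(W[...,0]-.508)<.012)&(abs(W[...,1]+.291)<.012); print("plunger",m.sum(),np.median(W[m],0))
im,d=optics.get_image("top"); cv2.imwrite("pics/top2.png",im[:,:,::-1]); print(r.sense()["t"],r.sense()["wrist_force"],r.sense()["tool_pos"])
E
```

```text
tool_pos: [0.5064, -0.2904, 0.1343]
wrist_force: [1.2, 0.4, 0.4]
tool_pos: [0.5903, -0.1766, 0.1644]
wrist_force: [-1.3, -0.8, -0.7]
(array([ 514.9, -182.5]), array([45.9, 61.8]), 86.4, 'zmed', np.float64(83.8))
lid [ 0.5139949  -0.18169764  0.08386187]
plunger 1537 [ 0.50760919 -0.29105948  0.08451171]
27.8 [ 0.03357965 -0.66455845  0.06844377] [ 0.58815457 -0.17991818  0.16491997]
```

View pics/top2.png

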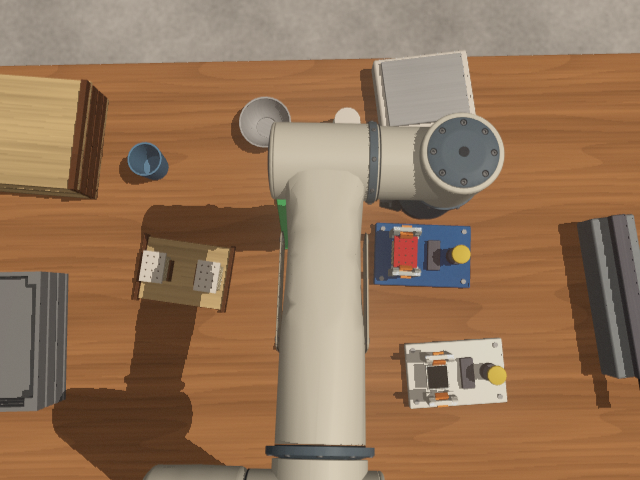

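The top view shows the box latched on the blue station at (406,252) and the plunger up at (461,254). The white boxes, bowl and cup are where they were, and the arm is clear. I hand in.

```bash
python3 -c "
from station import r
print(r.finish_job())"
```

```text
the job is handed in; nothing more can be done
None
```

I handed the job in at about 28 s. The box is latched on the blue station and the plunger is back up; `r.finish_job()` reports no verdict.

- **Moves:** I took the red-lidded box out of the tray by its lid ends, set it upright on the green board and let go. I then took it again by its y sides and lowered it onto the blue station's stage.
- **Latching:** I pressed in 1 mm steps to the hard stop. A small force drop came about 2.5 mm above the stop. The highest wrist force was 21 N. Pulling up with 7.7 N did not move the box, so I let go.
- **Plunger:** I pushed it about 14 mm down to its stop (14 N, no further movement) and withdrew.
- **Last checks:**
  - The lid centre is at (514.9, -182.5) mm, under 1 mm from the measured stage centre. Its direction matches the station's within about 0.5°.
  - The lid top is at 84 mm instead of 99, so the stage is about 15 mm down and held with the fingers off.
  - The plunger top is at 84.5 mm, so it is up.
  - The wrist force is near zero and the arm is clear of everything.
- **Not fully seen:** the white boxes, bowl and cup look unmoved. In the last top view the arm hid the brush and bottle and partly covered the jar. The wrist views show nothing moved there, and the force readings showed no contact.
- **Disagreement:** an early depth-based fit put the lid about 3 mm off in y. I used the corner-ray fits instead, because the top and wrist cameras agreed within 1 mm.

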